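Hold a stage drive's belt tensioner back with a push rod

TASK

Take the slim-handled push rod out of its stand, put its tip down through the hole in the stage drive's bracket flange and press the sprung tensioner arm below it down past its ratchet click, without ramming it into its stop. Finish while still holding: keep the rod in the gripper and keep the arm pressed past the click, because it springs back up when let go; leave the other things on the bench where they are.

Things in the scene. Friction and masses are not known exactly. Their poses are not given: they have to be found in the camera images.
- rod_grip (a point): Centre of the push rod's handle, on its axis, 25 mm below the rod's top and 100 mm above its tip. Stiff rod, about 70 g, 125 mm long, upright in either hole of the stand: bare steel shaft 10 mm in diameter, 75 mm long, ball-shaped tip at the bottom; round aluminium handle 18 mm in diameter, 50 mm tall on top. z points from tip to handle.
- rod_tip (a point): The very end of the push rod's tip, on its axis. At the start it rests on the floor of its stand hole, 30 mm below the stand's top; lift the rod straight up by more than 30 mm to free it.
- stand: Fixed grey plastic stand, 55 mm (x) by 150 mm (y) by 40 mm tall, origin at the centre of its underside. Two blind holes 11.5 mm in diameter and 30 mm deep at y = -50 and +50 mm of its own frame; the push rod stands in one, the hex key in the other, either way round.
- key_knob (a point): Bystander: centre of the hex key's knob. The key stands in the stand's other hole, 100 mm from the rod: same steel shaft, but shorter (85 mm overall) with a fat round black knob 34 mm in diameter and 30 mm tall. Not needed; this point lies 70 mm above its tip.
- hole (a point): Centre of the hole in the drive's bracket flange, at the flange's upper face, 90 mm above the bench. Vertical round hole 15 mm in diameter through a level steel flange 6 mm thick (68 mm in x, 50 mm in y), upright on its -x side. Axes of the drive, z up; the tensioner arm runs along y below. The drive is fixed, base 130 by 225 by 10 mm; nothing on it is higher than the flange.
- pad (a point): Centre of the top face of the tensioner arm's flat push pad (30 by 32 mm), straight below the flange hole; 18 mm below the flange's lower face (24 mm below its upper face) at rest. The pad moves with the arm.
- tensioner (a joint): Angle of the tensioner arm (aluminium bar, idler roller near its free end), rad: 0 up at rest, growing as the pad is pressed. Pivot 70 mm from the pad on the drive's -y side: 0.1 rad sinks the pad 7 mm. Takes 4 N at first, some 10 N over the click (tooth on pawl from 0.13 to 0.25), then 9 to 11 N; past the click from 0.27, hard stop 0.40. The pawl only clicks: let go, the arm springs back to 0.
- pawl (a joint): Travel of the small sprung steel pawl at the arm's free end, m: 0 at rest, pushed aside by up to 0.003 while the arm's tooth passes it, back at 0 once the click is passed.
- slide_box_mid (a point): Bystander: centre of a closed white slide box 80 by 100 by 30 mm, on the bench.
- jar_mid (a point): Bystander: middle of a closed glass jar, 50 mm in diameter and 60 mm tall, on the bench.
- lens_mid (a point): Bystander: middle of a dark microscope objective standing on the bench, 34 mm in diameter and 46 mm tall.
Not all that is in view belongs to the job. Of the things that look like the part that bears rod_grip, the largest one is meant.

How it is judged (in metres and radians):
On the way, in this order (a step that is already met when the one before it is completed fails the run):
1. the push rod is out of its stand (height (world z) of rod_tip above 0.045 m), for 0.1 s.
2. the rod's tip is through the flange hole (horizontal distance between rod_tip and hole below 0.012 m and angle between rod_tip's own z axis and vertical below 0.25 rad and z of rod_tip in the frame of hole below -0.008 m), for 0.05 s.
3. the tensioner arm is past its click (value of joint tensioner above 0.265 rad), for 0.1 s.
At the end, for the whole second after the job is handed in: Fingers hold the rod (over 3 N); its tip is over 35 mm below the flange top, within 12 mm of the hole axis, lean under 0.25 rad; the rod alone presses the arm (over 3 N) past the click (above 0.265 rad, pawl within 1.2 mm of rest); bystanders within 30 mm of their starts (horizontal distance between rod_tip and hole below 0.012 m and angle between rod_tip's own z axis and vertical below 0.25 rad and distance of each of key_knob, slide_box_mid, jar_mid, lens_mid from where it was at the start of the episode below 0.03 m and z of rod_tip in the frame of hole below -0.035 m and value of joint tensioner above 0.265 rad and value of joint pawl below 0.0012 m and contact force between rod and tensioner above 3 N and contact force between the fingers and rod above 3 N and contact force between each of the arm, the fingers and tensioner below 0.5 N); the arm keeps its last pose, push and grip.
It fails at once if the tensioner arm is rammed: more than 60 N from the rod (contact force between rod and tensioner above 60 N).
It fails at once if a bystander (hex key, slide box, jar or objective) is moved more than 30 mm (distance of any of key_knob, slide_box_mid, jar_mid, lens_mid from where it was at the start of the episode above 0.03 m).
It also fails if it takes over 45 s, if anything falls off the work surface, if the arm or the gripper's body presses on something with over 40 N, if the wrist force passes 120 N, or if a joint passes its speed limit or range.

ROBOT

A 6-joint arm with a two-finger parallel gripper is mounted at the origin on the work surface. World frame = base frame: x ahead of the robot, y to its left, z up, the work surface at z = 0. Lengths are in mm, angles in rad, forces in N, time in s.
With the tool pointing down it reaches from about 300 to 775 mm from the base axis. Payload 14.6 kg.
Tool frame: the origin (TCP) lies midway between the tips of the shut fingers; the grasp point (between the pads) lies manip.grasp_offset behind it (manip.grasp_offset is the distance from the TCP to the grasp point, in mm); z points along the fingers, y is the direction in which the jaws open and shut (so a half turn about z gives the same grasp; the last joint's range is limited). The gripper opens to 94 mm and grips with 3 to 60 N. Pads are 16 mm wide; open, the fingers measure 119 mm over their backs; the gripper's body (75 mm by 177 mm) begins 78 mm behind the grasp point.
Start: joints at [-0.067, 0.3, 1.521, -0, 1.321, -0.067], TCP at [549.99, -0.002, 205.446] pointing down, gripper open.
Joint ranges: [-3.03, 3.03], [-0.79, 2.21], [0.23, 2.52], [-1.04, 4.18], [0, 3.07], [-2.55, 2.55]. Speed limits (rad/s): [2.22, 2.22, 2.57, 3.14, 3.14, 3.14].

INTERFACE

Orientations are given as [roll, pitch, yaw] about the fixed x, y, z axes, in that order (R = Rz(yaw) Ry(pitch) Rx(roll)).
In Python, from cell import monitor, vision, order, manip gives the robot as it stands.
- The arm moves only by the shell command python3 -m jog 'ROWS' [FORCE]. ROWS is JSON, a list of rows, each a list of 7 numbers: the shift along the tool's x, y, z in cm, then the turn, a rotation vector about the tool's x, y, z in rad, then the opening in per cent of the stroke, from 0 (shut) to 100 (fully open). In form: [[tx, ty, tz, rx, ry, rz, jaw], ...]. A call has 1 to 8 rows; each row shifts and turns the commanded pose from where the row before left it, along the tool's axes as they then stand; what a row does not reach is not made up. A row lasts 1/10 s, in which the tool goes at most 50 mm and 8.59 degrees, less where a joint would pass 70% of its speed; a pose out of reach is approached as far as the arm can. A call is refused whole if a number of a shift passes 5 or a number of a turn 0.15, either way. A call with a gripper value outside its range is refused whole. The fingers move at their own pace and stop on an object; FORCE is the grip in N (left out, the last holds). Time passes only in rows, so rows that do not move let the fingers close. It gives the time, the measured TCP pose, the force and the opening at its end, in the units of the state.
- monitor.read_state(): the state, without advancing time (a new reading comes with each control period).
- vision.camera(name): name is "scene" or "side" or "wrist"; returns a dict with "color" (420x560x3 uint8, blue, green, red), "fx", "fy", "cx", "cy" (pixels), "cam_to_world" (4x4, takes a point from camera to world coordinates); the wrist camera has in their place "tool_from_camera" (4x4, takes a point from camera to tool coordinates, whose origin is the TCP and whose axes are the flange's). Camera axes: x right, y down, z forward; pixel columns grow to the right and rows downward; lengths in mm; the calibration is good to about 2 mm. A picture is of the moment at which its call begins: read the wrist's pose just before it. There is no depth.
- order.sign_off(): hands the job in, once; it reports no verdict.
The state is a dict: "clock": time; "joints": joint angles; "qd": joint speeds; "effort": joint torques, N m; "eef_pos": TCP position; "eef_rot": TCP orientation; "wrist_force": force on the tool from outside, world axes, zero at the start; "moment": the same for the moment, N m; "finger_gap": finger opening in mm.
Only numpy, scipy, OpenCV 4.12 (cv2) and the standard library are available. Lean on these libraries where they do the work, as an engineer would, in place of code of your own. Each camera call takes 0.05 s, during which the arm holds its last target.

## Working session

There is one attempt and no reset: what is moved stays moved. The work goes in short steps, Python scripts to look and compute and a shell command to move; the robot and the scene stay as the last step left them, time stands still between calls to the robot, and variables do not carry over. Pictures are saved under pics/ and viewed, and the job is handed in when it is done.

```bash
mkdir -p pics; ls; python3 - <<'E'
from cell import monitor, vision, order, manip
import cv2,numpy as np
print(monitor.read_state()); print(manip.grasp_offset)
for n in ("scene","side","wrist"):
    c=vision.camera(n); cv2.imwrite(f"pics/{n}0.png",c["color"])
    print(n,{k:(np.round(v,4).tolist() if not np.isscalar(v) else v) for k,v in c.items() if k!="color"})
E
```

```text
pics
{'clock': 0.0, 'joints': array([-6.65624437e-02,  3.00501703e-01,  1.52162744e+00, -1.70623385e-05,
        1.32069683e+00, -6.66185801e-02]), 'qd': array([-0.00012706, -0.00088652, -0.00055487, -0.00046208,  0.00089166,
        0.0005251 ]), 'effort': array([-1.53750298e-03, -5.31805658e+01, -3.52735734e+01,  7.07558286e-02,
        2.43994006e-02, -4.79655944e-05]), 'eef_pos': array([5.49717388e+02, 3.20777746e-02, 2.04849938e+02]), 'eef_rot': array([-3.14036097e+00, -6.56117507e-05,  1.57085666e+00]), 'wrist_force': array([-0.2686282 , -0.04148904, -0.07707232]), 'moment': array([ 0.02081111, -0.01794625,  0.00687533]), 'finger_gap': 93.72133802751132}
18.8
scene {'fx': 437.4810456910359, 'fy': 437.4810456910359, 'cx': 282.3347358694872, 'cy': 207.8052071214552, 'cam_to_world': [[-0.8293, 0.4046, -0.3854, 1021.172], [0.5587, 0.5871, -0.5859, 576.006], [-0.0108, -0.7012, -0.7129, 822.8126], [0.0, 0.0, 0.0, 1.0]]}
side {'fx': 383.85301588675344, 'fy': 383.85301588675344, 'cx': 270.17398300505175, 'cy': 209.69800806011733, 'cam_to_world': [[-0.9662, -0.1857, 0.1787, 489.7578], [-0.2567, 0.6323, -0.731, 656.6489], [0.0228, -0.7521, -0.6586, 670.524], [0.0, 0.0, 0.0, 1.0]]}
wrist {'fx': 363.8341486285256, 'fy': 363.8341486285256, 'cx': 275.2352450557703, 'cy': 209.60008315653099, 'tool_from_camera': [[0.001, -0.9661, -0.2582, 74.3648], [1.0, 0.001, 0.0005, -0.8753], [-0.0002, -0.2582, 0.9661, -178.1903], [0.0, 0.0, 0.0, 1.0]]}
```

View pics/scene0.png

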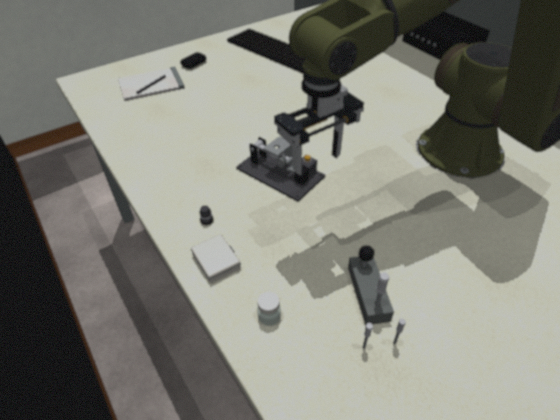

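View pics/side0.png

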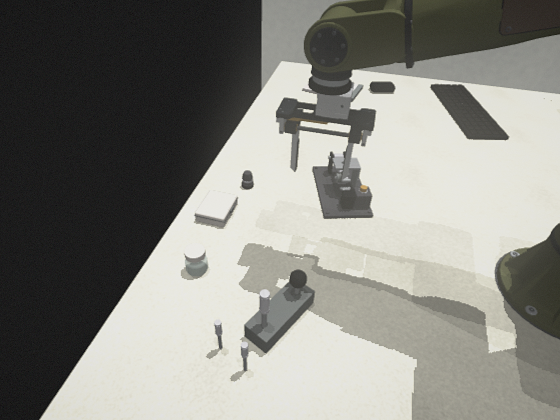

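View pics/wrist0.png

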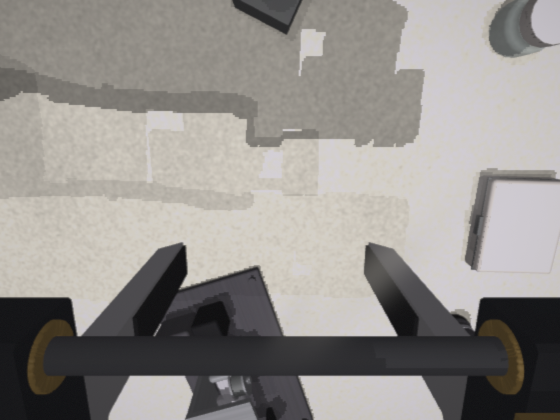

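The rod candidates in the scene view are the stand's rod with a pale handle (383,285), two small loose pins (368,330) and (400,326), and the black-knobbed key (366,254). The description points to the stand's rod, which is also the largest. I'll check that in a crop.

```bash
python3 - <<'E'
import cv2,numpy as np
a=cv2.imread("pics/scene0.png");b=cv2.imread("pics/side0.png")
def crop(i,x,y,w,h,s): return cv2.resize(i[y:y+h,x:x+w],None,fx=s,fy=s,interpolation=cv2.INTER_CUBIC)
cv2.imwrite("pics/c1.png",np.hstack([crop(a,335,235,80,120,5),crop(b,205,260,80*1+40,120,5)[:, :400]]))
cv2.imwrite("pics/c2.png",np.hstack([crop(a,230,120,100,80,4)*1,crop(b,300,145,100,80,4)]))
cv2.imwrite("pics/c3.png",crop(b,205,260,120,120,5))
E
```

```text
(no output)
```

View pics/c1.png

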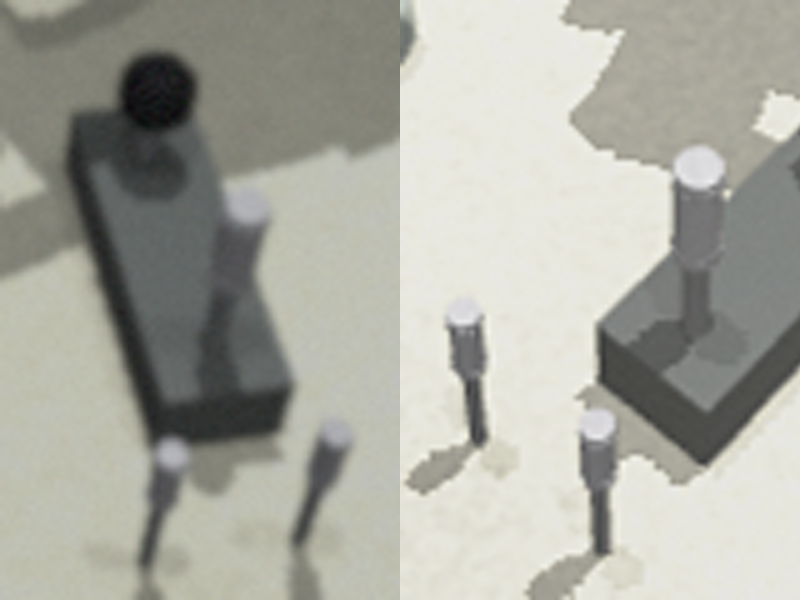

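View pics/c2.png

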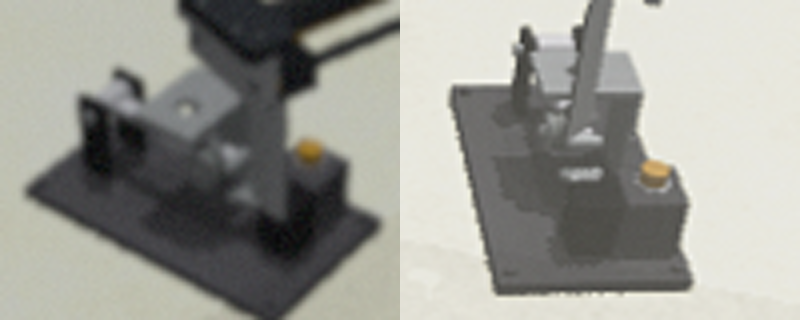

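View pics/c3.png

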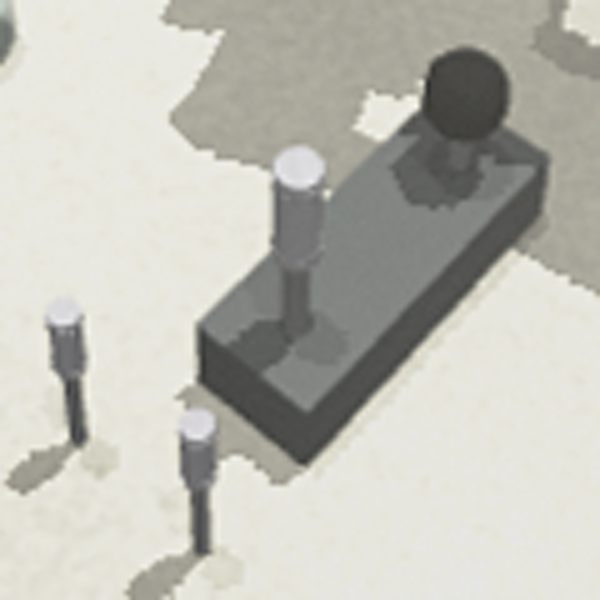

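The crop shows the stand's rod has the largest slim handle, with its top at scene (384.2,276.6) and side (265,293.4). The other two are smaller pins standing on the bench. The flange hole is at scene (276.8,146.5); in the side view a finger hides it.

```bash
cat > h.py <<'E'
import numpy as np
from cell import monitor, vision
from scipy.spatial.transform import Rotation as R
def pose():
    s=monitor.read_state(); T=np.eye(4); T[:3,:3]=R.from_euler('xyz',s["eef_rot"]).as_matrix(); T[:3,3]=s["eef_pos"]; return T
def ray(c,u,v,T=None):
    M=c["cam_to_world"] if "cam_to_world" in c else T@c["tool_from_camera"]
    d=M[:3,:3]@np.array([(u-c["cx"])/c["fx"],(v-c["cy"])/c["fy"],1]); return M[:3,3],d/np.linalg.norm(d)
def onz(c,u,v,z,T=None):
    o,d=ray(c,u,v,T); return o+d*(z-o[2])/d[2]
def proj(c,p,T=None):
    M=c["cam_to_world"] if "cam_to_world" in c else T@c["tool_from_camera"]
    q=np.linalg.inv(M)@np.append(p,1); return c["fx"]*q[0]/q[2]+c["cx"],c["fy"]*q[1]/q[2]+c["cy"]
def tri(rs):
    A=sum(np.eye(3)-np.outer(d,d) for o,d in rs); b=sum((np.eye(3)-np.outer(d,d))@o for o,d in rs); return np.linalg.solve(A,b)
E
python3 - <<'E'
from h import *
np.set_printoptions(precision=1,suppress=True)
a=vision.camera("scene");b=vision.camera("side")
print("tri rod",tri([ray(a,384.2,276.6),ray(b,265,293.4)]))
print(onz(a,384.2,276.6,135),onz(b,265,293.4,135))
print("key",tri([ray(a,366.6,253.2),ray(b,298,279)]))
print("hole",onz(a,276.75,146.5,90))
for u,v in((369.5,326),(402,322)): print("decoy foot", onz(a,u,v,80))
for u,v in((218.3,322.3),(244.5,345)): print("decoy side", onz(b,u,v,80))
# drive base corners, scene, z=10
for u,v in((236.5,167.5),(297,195.5),(325,176)): print("base",onz(a,u,v,10))
for u,v in((413-0,0),): pass
for u,v in((335+90/5,235+116/5),(335+290/5,235+382/5),(335+160/5,235+405/5)): print("stand",onz(a,u,v,40))
E
```

```text
tri rod [589.1 270.6 130.5]
[592.3 273.2 135. ] [588.1 273.  135. ]
key [545.8 181.8  78.3]
hole [ 506.6 -229.3   90. ]
decoy foot [658.7 316.5  80. ]
decoy foot [602.5 344.8  80. ]
decoy side [660.3 314.8  80. ]
decoy side [603.2 343.3  80. ]
base [ 599.5 -301.3   10. ]
base [ 523.6 -108.    10. ]
base [ 413.5 -127.8   10. ]
stand [555.9 154.8  40. ]
stand [577.8 304.7  40. ]
stand [628.3 283.   40. ]
```

Rod is near (590,272), the hole near (507,-229). The jaws along world x clear everything, so no turn is needed. I'll measure the hole first with the wrist camera.

```bash
python3 -m jog '[[-4.5,-0.7,0,0,0,0,100],[-4.5,-0.7,0,0,0,0,100],[-4.5,-0.7,0,0,0,0,100],[-4.5,-0.7,0,0,0,0,100],[-4.5,-0.7,0,0,0,0,100],[-4.5,-0.8,0,0,0,0,100],[0,0,0,0,0,0,100],[0,0,0,0,0,0,100]]'
python3 - <<'E'
from h import *
import cv2
T=pose();print(T[:3,3].round(1))
for n in("wrist","side","scene"):
    c=vision.camera(n);cv2.imwrite(f"pics/{n}1.png",c["color"])
E
```

```text
clock: 1.05
eef_pos: [506.6, -270.5, 205.1]
eef_rot: [-3.141, -0.0, 1.569]
wrist_force: [-0.2, 0.2, -0.2]
finger_gap: 94.4
[ 506.6 -270.5  205.1]
```

View pics/wrist1.png

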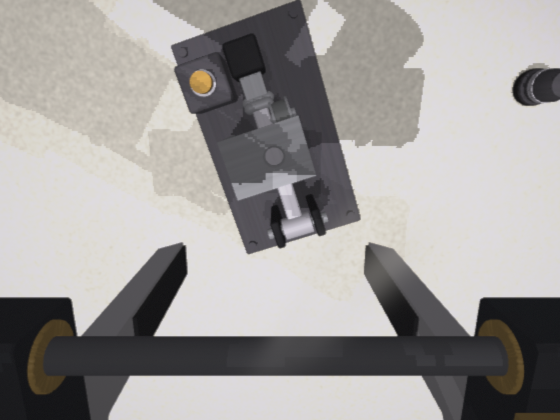

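```bash
python3 - <<'E'
import cv2,numpy as np
w=cv2.imread("pics/wrist1.png");a=cv2.imread("pics/scene1.png");b=cv2.imread("pics/side1.png")
f=lambda i,x,y,w,h,s:cv2.resize(i[y:y+h,x:x+w],None,fx=s,fy=s,interpolation=cv2.INTER_CUBIC)
cv2.imwrite("pics/d1.png",np.hstack([f(w,254,136,40,40,10),f(b,315,140,40,40,10)]))
cv2.imwrite("pics/d2.png",f(b,270,60,130,120,5))
E
```

```text
(no output)
```

View pics/d1.png

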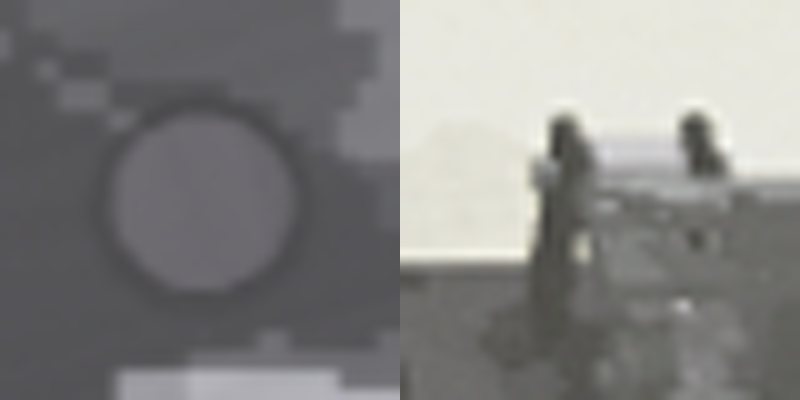

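The wrist view shows the flange hole's outer circle centred at (273.9,155.4). Next I'll look at the rod from close by.

```bash
python3 -m jog '[[4.5,0.7,0,0,0,0,100],[4.5,0.7,0,0,0,0,100],[4.5,0.7,0,0,0,0,100],[4.5,0.7,0,0,0,0,100],[4.5,0.7,0,0,0,0,80],[4.5,0.7,0,0,0,0,70],[4.5,0.8,0,0,0,0,60],[4.5,0.8,0,0,0,0,60]]' >/dev/null
python3 -m jog '[[4.5,0.8,0,0,0,0,60],[4.5,0.8,0,0,0,0,60],[4,0.8,0,0,0,0,60],[0,0,0,0,0,0,60],[0,0,0,0,0,0,60]]'
python3 - <<'E'
from h import *
import cv2
np.set_printoptions(precision=1,suppress=True)
T=pose();c=vision.camera("wrist");cv2.imwrite("pics/wrist2.png",c["color"])
T1=np.eye(4);T1[:3,:3]=R.from_euler('xyz',[-3.141,0,1.569]).as_matrix();T1[:3,3]=[506.6,-270.5,205.1]
print("hole",onz(c,273.9,155.4,90,T1), "rod pred px",proj(c,[590,272,135],T),proj(c,[590,272,40],T))
E
```

```text
clock: 2.5
eef_pos: [588.2, 221.4, 205.1]
eef_rot: [-3.141, 0.0, 1.574]
wrist_force: [0.1, -0.2, 0.6]
finger_gap: 56.3
hole [ 504.8 -229.5   90. ] rod pred px (np.float64(279.27963066749174), np.float64(148.70069576264643)) (np.float64(278.21447352026985), np.float64(138.78969203979221))
```

View pics/wrist2.png

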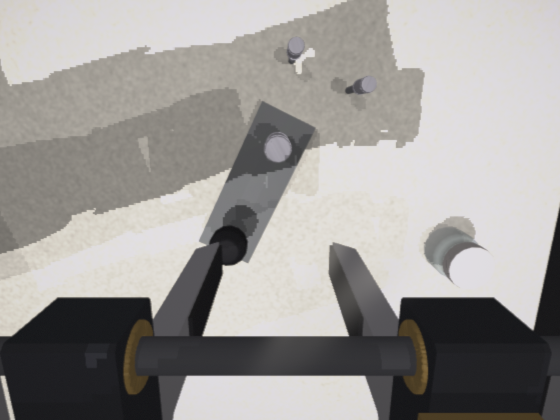

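The rod top shows at (277.5,147), within 2 mm of the prediction. The key knob at (229,246) and the pins at (296,46) and (367,84) are clear of the fingers' path down.

```bash
python3 - <<'E'
from h import *
T=pose();c=vision.camera("wrist");print(onz(c,277.5,147,135,T), T[:3,3])
E
python3 -m jog '[[2.6,0,0,0,0,0,60],[2.6,0,0,0,0,0,60],[0,0,0,0,0,0,60],[0,0,0,0,0,0,60]]'
python3 - <<'E'
from h import *
import cv2
T=pose();c=vision.camera("wrist");cv2.imwrite("pics/wrist3.png",c["color"])
E
```

```text
[589.11644349 272.01007099 135.        ] [588.467532   220.29347569 205.36200381]
clock: 3.0
eef_pos: [589.0, 271.1, 205.5]
eef_rot: [-3.142, 0.0, 1.571]
wrist_force: [-0.2, 0.6, 0.2]
finger_gap: 56.4
```

View pics/wrist3.png

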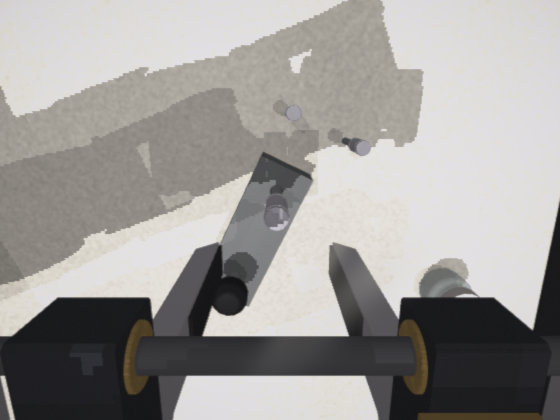

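```bash
python3 - <<'E'
from h import *
T=pose();c=vision.camera("wrist");print(onz(c,276,218,135,T), T[:3,3], proj(c,T[:3,3],T))
E
python3 -m jog '[[0.1,0,2.5,0,0,0,60],[0,0,2.5,0,0,0,60],[0,0,2.5,0,0,0,60],[0,0,2,0,0,0,60],[0,0,1.9,0,0,0,60],[0,0,0,0,0,0,60],[0,0,0,0,0,0,60]]'
python3 - <<'E'
from h import *
import cv2
for n in("wrist","scene","side"):
    c=vision.camera(n);cv2.imwrite(f"pics/{n}4.png",c["color"])
E
```

```text
[588.89637741 272.42365155 135.        ] [589.08947844 270.76535103 205.58363821] (np.float64(276.67675017862763), np.float64(258.7075344641626))
clock: 3.8
eef_pos: [589.3, 272.3, 92.2]
eef_rot: [3.141, -0.0, 1.57]
wrist_force: [-0.2, 0.5, 1.0]
finger_gap: 56.7
```

View pics/wrist4.png

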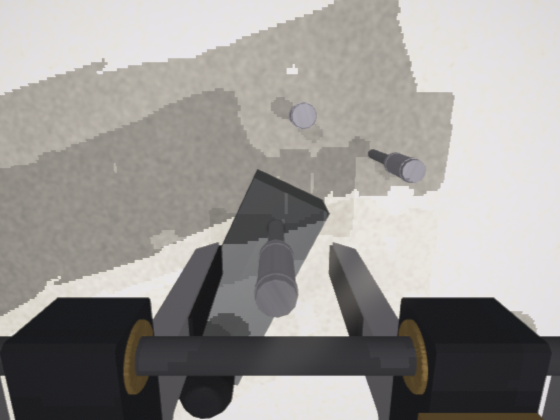

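View pics/side4.png

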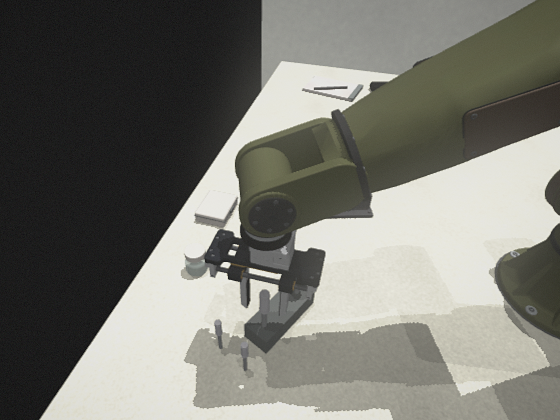

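The rod top, at (277,296), is centred between the fingers. I'll close the gripper.

```bash
python3 -m jog '[[0,0,0,0,0,0,30],[0,0,0,0,0,0,10],[0,0,0,0,0,0,10],[0,0,0,0,0,0,10],[0,0,0,0,0,0,5],[0,0,0,0,0,0,5]]' 50
python3 - <<'E'
from h import *
import cv2
T=pose();c=vision.camera("wrist");cv2.imwrite("pics/wrist5.png",c["color"]);print(T[:3,3],proj(c,[T[0,3],T[1,3],135],T))
E
```

```text
clock: 4.55
eef_pos: [588.9, 273.0, 91.4]
eef_rot: [-3.141, 0.0, 1.571]
wrist_force: [-1.3, 0.8, 1.6]
finger_gap: 17.4
[588.94305999 273.01136573  91.42254124] (np.float64(277.09343347326296), np.float64(299.9955826309224))
```

View pics/wrist5.png

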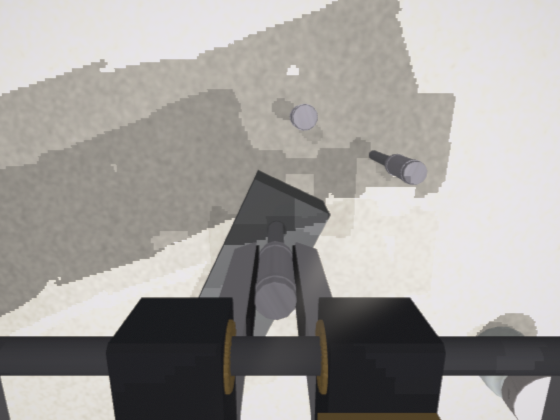

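The grip holds at a 17.4 mm gap. I'll lift straight up.

```bash
python3 -m jog '[[0,0,-1,0,0,0,5],[0,0,-2,0,0,0,5],[0,0,-2.5,0,0,0,5],[0,0,-2.5,0,0,0,5],[0,0,-2,0,0,0,5],[0,0,-1,0,0,0,5],[0,0,0,0,0,0,5],[0,0,0,0,0,0,5]]' 50
python3 - <<'E'
from h import *
import cv2
for n in("wrist","scene","side"):
    c=vision.camera(n);cv2.imwrite(f"pics/{n}6.png",c["color"])
E
```

```text
clock: 5.4
eef_pos: [588.7, 272.9, 200.5]
eef_rot: [-3.14, 0.0, 1.571]
wrist_force: [0.0, 0.5, -1.2]
finger_gap: 17.5
```

View pics/side6.png

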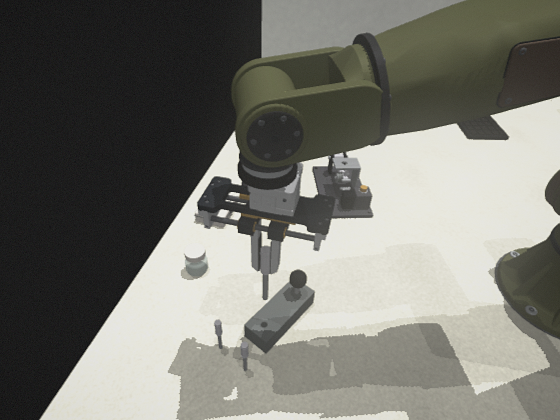

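View pics/wrist6.png

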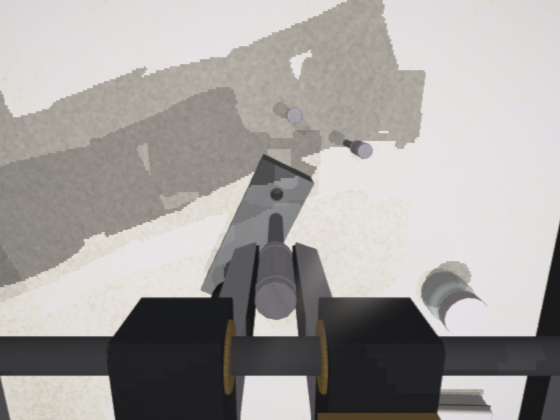

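The rod is out, with its tip hanging free, and the stand's empty hole shows at (277,193) in the wrist view. Next is the transit to the drive with the tip about 119 mm up.

```bash
python3 -m jog '[[-2,-0.3,0,0,0,0,5],[-3,-0.5,0,0,0,0,5],[-4,-0.7,0,0,0,0,5],[-4,-0.7,0,0,0,0,5],[-4,-0.7,0,0,0,0,5],[-4,-0.7,0,0,0,0,5],[-4,-0.7,0,0,0,0,5],[-4,-0.7,0,0,0,0,5]]' >/dev/null
python3 -m jog '[[-4,-0.6,0,0,0,0,5],[-4,-0.6,0,0,0,0,5],[-4,-0.7,0,0,0,0,5],[-4,-0.6,0,0,0,0,5],[-3,-0.5,0,0,0,0,5],[-2.1,-0.4,0,0,0,0,5],[0,0,0,0,0,0,5],[0,0,0,0,0,0,5]]'
python3 - <<'E'
from h import *
import cv2
T=pose();print(T[:3,3])
f=lambda i,x,y,w,h,s:cv2.resize(i[y:y+h,x:x+w],None,fx=s,fy=s,interpolation=cv2.INTER_CUBIC)
for n in("wrist","scene","side"):
    c=vision.camera(n);i=c["color"];cv2.imwrite(f"pics/{n}7.png",i)
    tip=T[:3,3]+T[:3,2]*81.2
    print(n,"tip",proj(c,tip,T),"hole",proj(c,[504.8,-229.5,90],T))
    x,y=map(int,proj(c,tip,T)); cv2.imwrite(f"pics/{n}7c.png",f(i,x-40,y-40,80,80,6))
c=vision.camera("wrist")
print(cv2.imread and "")
E
```

```text
clock: 7.15
eef_pos: [504.8, -227.8, 200.9]
eef_rot: [-3.141, -0.001, 1.57]
wrist_force: [0.6, 1.0, -0.7]
finger_gap: 17.6
[ 504.8331917  -227.79010785  200.9356024 ]
wrist tip (np.float64(276.2321457561435), np.float64(216.15033132631098)) hole (np.float64(276.18248653592514), np.float64(208.25290918493312))
scene tip (np.float64(277.41406460327244), np.float64(137.6486610888242)) hole (np.float64(277.2559052056372), np.float64(146.22398659541892))
side tip (np.float64(346.0271218366738), np.float64(153.65449683384952)) hole (np.float64(344.4007985236912), np.float64(162.6849452708552))
```

View pics/wrist7.png

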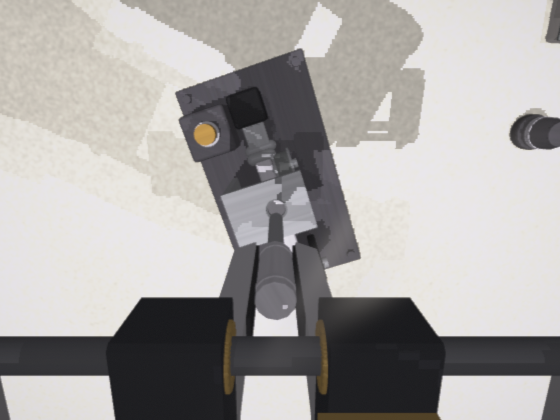

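View pics/scene7c.png

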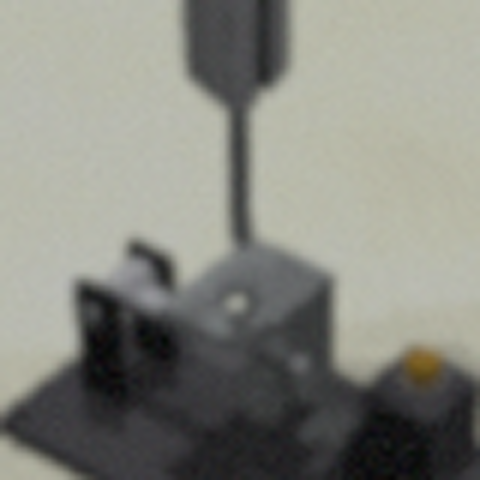

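View pics/side7c.png

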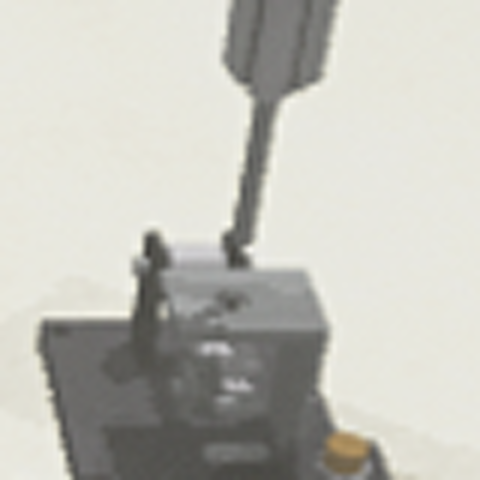

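View pics/wrist7c.png

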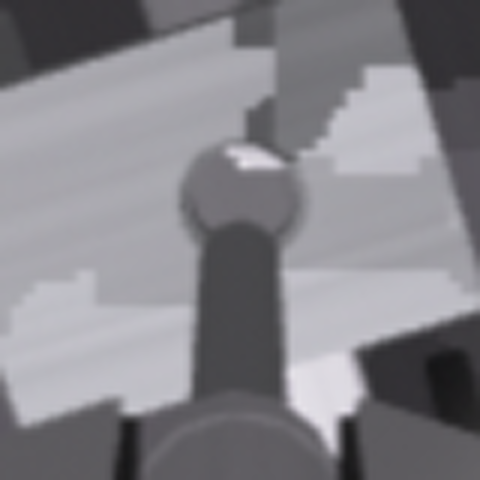

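```bash
python3 - <<'E'
from h import *
T=pose();np.set_printoptions(precision=1,suppress=True)
a=vision.camera("scene");b=vision.camera("side");c=vision.camera("wrist")
print(T[:3,3])
print("hole",onz(a,276.5,147.3,90),onz(b,344.8,163,90),onz(c,275.9,209,90,T))
print("tip",onz(a,277.5,137.4,119.7),onz(b,346,153.6,119.7), tri([ray(a,277.5,137.4),ray(b,346,153.6)]))
E
```

```text
[ 505.2 -227.1  201.4]
hole [ 509.1 -226.7   90. ] [ 503.6 -228.3   90. ] [ 505.1 -229.6   90. ]
tip [ 503.9 -228.6  119.7] [ 504.9 -228.   119.7] [ 504.8 -227.3  120.5]
```

```bash
python3 -m jog '[[-0.05,0,1,0,0,0,5],[0,0,1.1,0,0,0,5],[0,0,0,0,0,0,5],[0,0,0,0,0,0,5]]'
python3 - <<'E'
from h import *
import cv2
T=pose();print(T[:3,3])
f=lambda i,x,y,w,h,s:cv2.resize(i[y:y+h,x:x+w],None,fx=s,fy=s,interpolation=cv2.INTER_CUBIC)
o=[]
for n in("wrist","scene","side"):
    c=vision.camera(n);i=c["color"]
    tip=T[:3,3]+T[:3,2]*81.2
    x,y=map(int,proj(c,[505,-229,90],T)); print(n,proj(c,tip,T),x-20,y-20); o.append(f(i,x-20,y-20,40,40,6.5))
cv2.imwrite("pics/d8.png",np.hstack(o))
E
```

```text
clock: 7.9
eef_pos: [504.8, -228.4, 180.0]
eef_rot: [-3.141, -0.0, 1.571]
wrist_force: [0.5, 0.1, -0.5]
finger_gap: 17.2
[ 504.82609455 -228.44953709  179.97767987]
wrist (np.float64(276.23255525547887), np.float64(216.15130020029292)) 256 193
scene (np.float64(277.42833851605326), np.float64(143.82655900896688)) 257 126
side (np.float64(344.86273763624956), np.float64(160.17385526977097)) 324 142
```

View pics/d8.png

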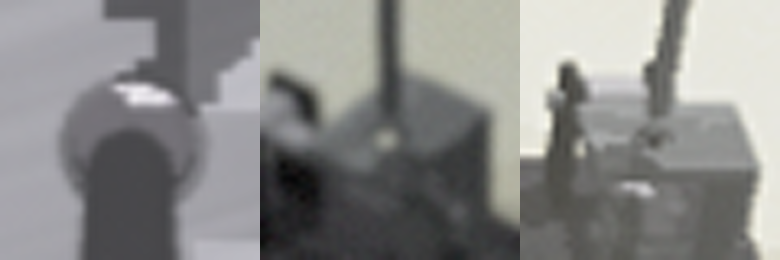

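```bash
python3 - <<'E'
from h import *
T=pose();c=vision.camera("wrist");a=vision.camera("scene");b=vision.camera("side")
x,y=T[:2,3]
for n,k in(("w",c),("sc",a),("si",b)):print(n,np.round([proj(k,[x,y,90],T),proj(k,[x,y,104],T),proj(k,[x,y,84],T)],1).tolist())
print(onz(c,276.2,214.1,90,T),x,y)
E
```

```text
w [[276.1, 212.7], [276.2, 217.8], [276.1, 210.6]]
sc [[277.3, 146.4], [277.2, 142.3], [277.4, 148.2]]
si [[344.2, 162.8], [345.0, 158.5], [343.9, 164.7]]
[ 505.16010993 -229.71146472   90.        ] 505.11643358941507 -228.58906345358804
```

The three views agree within about 1 mm. The wrist view shows the shaft end centred in the ring at (276,214), and the hole shows at (344.8,162.8) in the side view. I'll lower it in gently.

```bash
python3 -m jog '[[0,0,0.4,0,0,0,5],[0,0,0.4,0,0,0,5],[0,0,0.3,0,0,0,5],[0,0,0,0,0,0,5]]'; python3 -m jog '[[0,0,0.3,0,0,0,5],[0,0,0.3,0,0,0,5],[0,0,0.4,0,0,0,5],[0,0,0,0,0,0,5],[0,0,0,0,0,0,5]]'
python3 - <<'E'
from h import *
import cv2
T=pose();print(T[:3,3])
f=lambda i,x,y,w,h,s:cv2.resize(i[y:y+h,x:x+w],None,fx=s,fy=s,interpolation=cv2.INTER_CUBIC)
o=[]
for n in("wrist","scene","side"):
    c=vision.camera(n);i=c["color"]
    x,y=map(int,proj(c,[505,-229,90],T)); o.append(f(i,x-20,y-20,40,40,6.5))
cv2.imwrite("pics/d9.png",np.hstack(o))
E
```

```text
clock: 8.6
eef_pos: [504.8, -228.4, 168.8]
eef_rot: [-3.141, -0.0, 1.571]
wrist_force: [0.2, -0.9, -0.6]
finger_gap: 17.3
clock: 9.1
eef_pos: [505.0, -228.5, 159.4]
eef_rot: [-3.141, -0.0, 1.571]
wrist_force: [0.8, -0.6, -0.6]
finger_gap: 17.4
[ 504.98317375 -228.49132742  159.36946274]
```

View pics/d9.png

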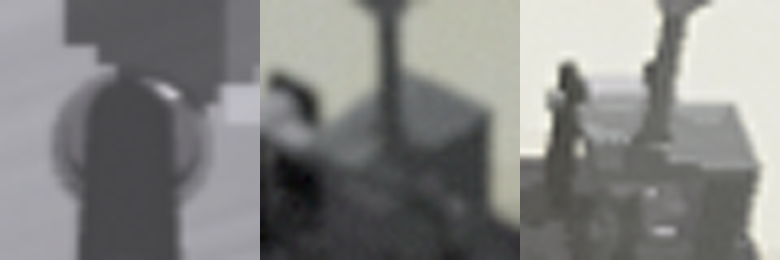

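The tip is through the hole with no contact force. Now the press, in small steps while watching the force.

```bash
python3 -m jog '[[0,0,0.4,0,0,0,5],[0,0,0.4,0,0,0,5],[0,0,0.4,0,0,0,5],[0,0,0.3,0,0,0,5],[0,0,0,0,0,0,5]]'; python3 -m jog '[[0,0,0.3,0,0,0,5],[0,0,0.3,0,0,0,5],[0,0,0,0,0,0,5],[0,0,0,0,0,0,5]]'
```

```text
clock: 9.75
eef_pos: [505.0, -228.4, 144.2]
eef_rot: [-3.141, -0.0, 1.571]
wrist_force: [-0.4, 0.3, 2.9]
finger_gap: 17.6
clock: 10.15
eef_pos: [505.0, -228.6, 138.6]
eef_rot: [3.141, 0.0, 1.571]
wrist_force: [-0.3, 0.4, 3.2]
finger_gap: 17.4
```

```bash
for i in 1; do python3 -m jog '[[0,0,0.3,0,0,0,5],[0,0,0,0,0,0,5]]'; done; python3 -m jog '[[0,0,0.2,0,0,0,5],[0,0,0,0,0,0,5]]';python3 -m jog '[[0,0,0.2,0,0,0,5],[0,0,0,0,0,0,5]]';python3 -m jog '[[0,0,0.2,0,0,0,5],[0,0,0,0,0,0,5]]';python3 -m jog '[[0,0,0.2,0,0,0,5],[0,0,0,0,0,0,5]]'; python3 -m jog '[[0,0,0.2,0,0,0,5],[0,0,0,0,0,0,5],[0,0,0,0,0,0,5]]'
```

```text
clock: 10.35
eef_pos: [505.2, -228.7, 135.8]
eef_rot: [3.141, 0.001, 1.571]
wrist_force: [-1.6, 0.7, 6.5]
finger_gap: 17.4
clock: 10.55
eef_pos: [505.2, -228.7, 133.9]
eef_rot: [3.141, 0.001, 1.571]
wrist_force: [-0.9, -1.0, 6.2]
finger_gap: 17.7
clock: 10.75
eef_pos: [505.2, -228.8, 131.8]
eef_rot: [3.141, 0.001, 1.571]
wrist_force: [-1.3, -1.1, 6.1]
finger_gap: 16.9
clock: 10.95
eef_pos: [505.3, -229.0, 129.9]
eef_rot: [3.141, 0.001, 1.571]
wrist_force: [-0.7, -2.5, 6.7]
finger_gap: 17.5
clock: 11.15
eef_pos: [505.4, -229.2, 128.0]
eef_rot: [3.14, 0.002, 1.571]
wrist_force: [-1.4, -2.8, 7.4]
finger_gap: 17.3
clock: 11.45
eef_pos: [505.4, -229.1, 126.2]
eef_rot: [3.14, 0.001, 1.571]
wrist_force: [-1.0, -1.6, 7.3]
finger_gap: 16.9
```

```bash
python3 - <<'E'
from h import *
import cv2
T=pose();print(T[:3,3])
f=lambda i,x,y,w,h,s:cv2.resize(i[y:y+h,x:x+w],None,fx=s,fy=s,interpolation=cv2.INTER_CUBIC)
o=[]
for n in("scene","side"):
    c=vision.camera(n);i=c["color"]
    x,y=map(int,proj(c,[505,-229,90],T)); print(n,x-25,y-50); o.append(f(i,x-33,y-50,66,90,6))
cv2.imwrite("pics/d10.png",np.hstack(o))
c=vision.camera("wrist");cv2.imwrite("pics/wrist10.png",c["color"][100:340,130:430].repeat(2,0).repeat(2,1))
print(monitor.read_state()["moment"],monitor.read_state()["wrist_force"])
E
```

```text
[ 505.41396135 -229.07582886  126.23143116]
scene 252 96
side 319 112
[-0.53093558  0.17125214 -0.01041257] [-0.8308631  -1.95260656  7.72935236]
```

View pics/d10.png

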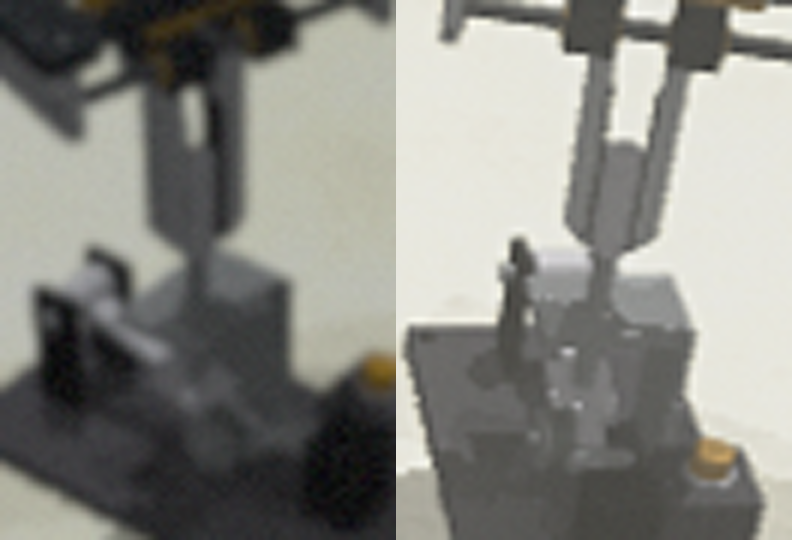

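View pics/wrist10.png

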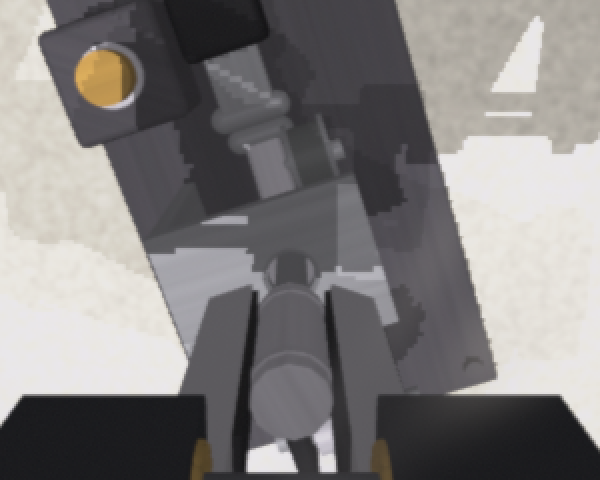

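```bash
python3 -m jog '[[0,0,0.1,0,0,0,5],[0,0,0,0,0,0,5],[0,0,0,0,0,0,5]]'; python3 -m jog '[[0,0,0.1,0,0,0,5],[0,0,0,0,0,0,5],[0,0,0,0,0,0,5]]'
python3 - <<'E'
from h import *
import cv2
T=pose();c=vision.camera("wrist");cv2.imwrite("pics/wrist11.png",c["color"])
p=cv2.imread("pics/wrist6.png")
f=lambda i,x,y,w,h,s:cv2.resize(i[y:y+h,x:x+w],None,fx=s,fy=s,interpolation=cv2.INTER_CUBIC)
cv2.imwrite("pics/d11.png",np.hstack([f(p,236,200,80,120,5),f(c["color"],236,200,80,120,5)]))
w7=cv2.imread("pics/wrist7.png")
cv2.imwrite("pics/d12.png",np.hstack([f(w7,170,70,140,160,2.8),f(c["color"],170,70,140,160,2.8)]))
E
```

```text
clock: 11.9
eef_pos: [505.5, -229.2, 125.3]
eef_rot: [3.14, 0.002, 1.571]
wrist_force: [-1.2, -1.8, 9.0]
finger_gap: 17.7
clock: 12.2
eef_pos: [505.6, -229.3, 124.4]
eef_rot: [3.14, 0.002, 1.571]
wrist_force: [-1.0, -1.9, 8.5]
finger_gap: 17.3
```

View pics/d11.png

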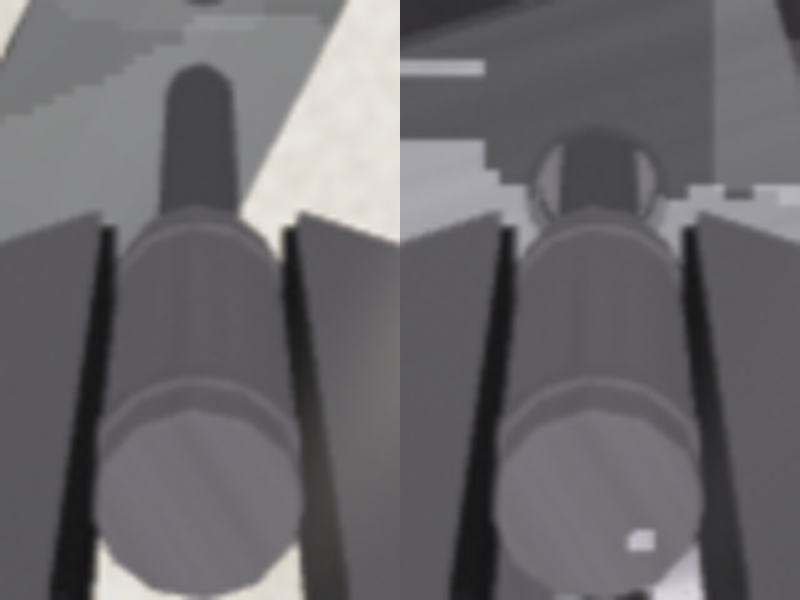

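View pics/d12.png

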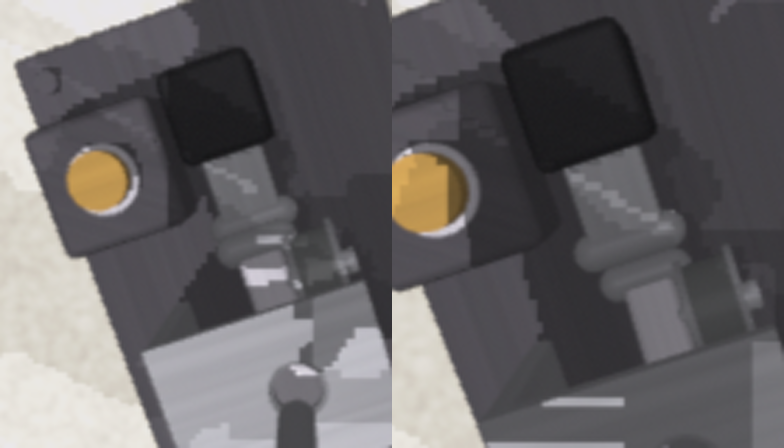

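The handle looks identical in the grip before and after pressing, so there was no slip or tilt. The tip is about 43 mm above the bench, the pad has sunk about 23 mm (about 0.32–0.33 rad), and the force is in the post-click range. One last look before handing in.

```bash
python3 -m jog '[[0,0,0,0,0,0,5],[0,0,0,0,0,0,5],[0,0,0,0,0,0,5],[0,0,0,0,0,0,5]]'
python3 - <<'E'
from h import *
import cv2
c=vision.camera("scene");cv2.imwrite("pics/scene12.png",c["color"])
E
```

```text
clock: 12.65
eef_pos: [505.5, -229.3, 124.4]
eef_rot: [3.14, 0.002, 1.571]
wrist_force: [-1.3, -2.6, 9.1]
finger_gap: 17.5
```

View pics/scene12.png

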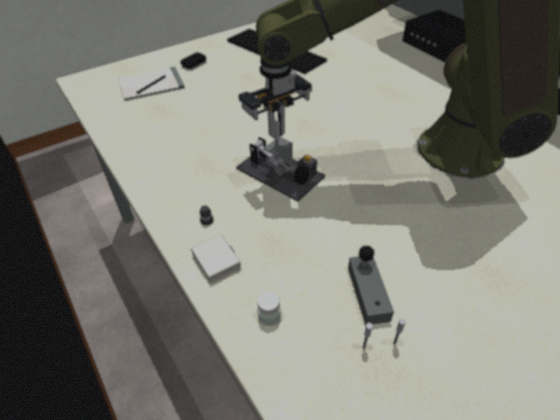

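The bystanders are all where they were: the key (366,254), box (216,257), jar (268,307) and objective (206,214). The hold is steady, so I'm handing in.

```bash
python3 -c "
from cell import order; print(order.sign_off())"
```

```text
the job is handed in; nothing more can be done
None
```

I took the rod from its stand, put its tip through the flange hole and pressed the tensioner arm down. I handed the job in at about 12.7 s, still holding the rod and pressing. No verdict was reported.

- **Press depth:** the tip is about 43 mm above the bench, 47 mm below the flange top. That puts the tensioner at about 0.32–0.33 rad, past the click (0.27) and short of the stop (0.40). This is worked out from the rod's position, because neither the tensioner nor the pawl joint can be read.
- **Force:** the steady upward force was about 9 N, or 9–10 N on the pad allowing for the rod's weight. That fits the expected 9–11 N past the click, and no reading was above about 9 N.
- **Click:** I didn't see a clear 10 N peak at the click. The readings stayed at 6–7.5 N through that range, so passing it rests on the depth and the final force.
- **Grip:** the gap held at 17.5 mm at 50 N, and the handle looked the same before and after pressing, with no slip or tilt. There was a small sideways force of about 2–3 N.
- **Hole position:** the wrist and side views agreed within about 1 mm. The first scene-camera reading was about 5 mm off. I put that down to blur and set it aside, and the rod went in without contact.
- **Bystanders:** all were unmoved in the last scene picture.

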